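Start the dishwasher: tap three keys in order

ROBOT

A 6-joint arm with a two-finger parallel gripper is mounted at the origin on the work surface. World frame = base frame: x ahead of the robot, y to its left, z up, the work surface at z = 0. Lengths are in mm, angles in rad, forces in N, time in s.
With the tool pointing down it reaches from about 325 to 900 mm from the base axis. Payload 6.1 kg.
Tool frame: the origin (TCP) lies midway between the tips of the shut fingers; the grasp point (between the pads) lies manip.pinch_z behind it (manip.pinch_z is the distance from the TCP to the grasp point, in mm); z points along the fingers, y is the line along which they close (so a half turn about z gives the same grasp; the last joint's range is limited). The gripper opens to 85 mm and grips with 20 to 120 N. Pads are 22 mm wide; open, the fingers measure 114 mm over their backs; the gripper's body (76 mm by 85 mm) begins 54 mm behind the grasp point. The pads swing forward as they close: fully open they stand 13 mm farther back than shut.
Start: joints at [1.099, 0.22, 1.526, -0, 1.395, -0.126], TCP at [211.841, 587.996, 231.3] pointing down, gripper open.
Joint ranges: [-2.98, 2.98], [-0.91, 2.08], [0.09, 2.57], [-1.24, 4.39], [0.2, 2.65], [-2.68, 2.68]. Speed limits (rad/s): [2.57, 2.57, 3.01, 3.14, 3.14, 3.14].

INTERFACE

Orientations are given as a rotation vector (axis times angle).
In Python, from cell import manip gives the robot as it stands. The module is installed in compiled form; this text tells all that it offers.
- The arm moves only by the tool move_arm, never from a script. Its argument "steps" is a list of rows, each a list of 6 numbers: the shift along the tool's x, y, z each as a share of 20 mm, from -1 to 1, then the turn, a rotation vector about the tool's x, y, z each as a share of 6 degrees, from -1 to 1. A call has 1 to 10 rows; each row shifts and turns the commanded pose from where the row before left it, along the tool's axes as they then stand; what a row does not reach is not made up. A row lasts 1/10 s, in which the tool goes at most 50 mm and 8.59 degrees, less where a joint would pass 70% of its speed; a pose out of reach is approached as far as the arm can. A call with a number of a shift or a turn outside -1 to 1 is refused whole. A call with a gripper value outside its range is refused whole. "jaw" is the opening, from -1 (shut) to 1 (fully open), set as the call begins (left out, the last holds). The fingers move at their own pace and stop on an object; the grip force is fixed at half the most. Time passes only in rows, so rows that do not move let the fingers close. It gives the time, the measured TCP pose, the force, the opening and the grip force at its end, in the units of the state.
- manip.get_obs(): the state, without advancing time (a new reading comes with each control period).
- manip.grab_frame(name): name is "side" or "top"; returns a dict with "color" (384x512x3 uint8, red, green, blue), "z_map" (384x512 float32, mm along the optical axis (not along the pixel's ray), 0 where there is no reading), "mtx" (3x3 intrinsics, pixels), "D" ([k1, k2, p1, p2, k3] as OpenCV has them; the pictures are not rectified), "pose" (4x4, takes a point from camera to world coordinates). Camera axes: x right, y up, looking along -z (the intrinsics and any distortion apply to the point x, -y, -z); pixel columns grow to the right and rows downward; lengths in mm; the calibration is good to about 2 mm. A picture is of the moment at which its call begins.
- manip.close_job(): hands the job in; it is judged then, once.
The state is a dict: "time": time; "q": joint angles; "joint_vel": joint speeds; "joint_torque": joint torques, N m; "ee_pos": TCP position; "tool_rot": TCP orientation; "wrist_force": force on the tool from outside, world axes, zero at the start; "torque": the same for the moment, N m; "finger_gap": opening from 0.0 (shut) to 1.0 (fully open); "finger_force": force on a finger pad.
Only numpy, scipy, OpenCV 4.12 (cv2) and the standard library are available. Lean on these libraries where they do the work, as an engineer would, in place of code of your own. Each camera call takes 0.05 s, during which the arm holds its last target. There are 200 camera calls.

TASK

Get the dishwasher going: with the fingertips, gently press down the blue key on the detergent doser, then the green key on the rinse-aid doser, then the yellow start key on the console, each most of the way down so that it stays down, and move clear. Do not press the red drain key, and do not lift or push about the dosers or any of the other things on the table.

Things in the scene. Friction and masses are not known exactly. Their poses are not given: they have to be found in the camera images.
- blue_doser: the detergent doser: a loose white box with a blue band round its foot, 76 (x) x 120 (y) x 60 (z) mm, about 0.9 kg, standing on the table. Origin: centre of its underside; z up. One round blue key stands in the middle of its top.
- blue_key (a joint): travel of the blue key on the blue doser, m: 0 = up, 0.014 = fully down. It moves straight down; the push it needs grows from about 4 N at the top to 7 N at the bottom, where it meets a hard stop. Its friction holds it where it is left. It counts as pressed from 0.005 on; aim for about 0.010.
- blue_key_top (a point): centre of the top face of the blue key, which moves down with it. The key is a cylinder 34 mm across; its top stands 18 mm above the doser's top (78 mm above the table) when up and 4 mm when fully down.
- green_doser: the rinse-aid doser: a loose white box with a green band round its foot, 76 (x) x 120 (y) x 60 (z) mm, about 0.9 kg, standing on the table. Origin: centre of its underside; z up. One round green key stands in the middle of its top.
- green_key (a joint): travel of the green key on the green doser, m: 0 = up, 0.014 = fully down. It moves straight down; the push it needs grows from about 4 N at the top to 7 N at the bottom, where it meets a hard stop. Its friction holds it where it is left. It counts as pressed from 0.005 on; aim for about 0.010.
- green_key_top (a point): centre of the top face of the green key, which moves down with it. The key is a cylinder 34 mm across; its top stands 18 mm above the doser's top (78 mm above the table) when up and 4 mm when fully down.
- start_switch: black square switch box, 64 x 64 x 15 mm, fixed on top of the console and carrying the round yellow start key. Origin: centre of its underside, on the console's top, 50 mm above the table; z up. The two switch boxes stand side by side, 110 mm apart, either way round. The console is a fixed grey box 100 x 230 x 50 mm.
- start_key (a joint): travel of the yellow start key, m: 0 = up, 0.014 = fully down. It moves straight down; the push it needs grows from about 4 N at the top to 7 N at the bottom, where it meets a hard stop. Its friction holds it where it is left. It counts as pressed from 0.005 on; aim for about 0.010.
- start_key_top (a point): centre of the top face of the yellow start key, which moves down with it. A cylinder 34 mm across; its top stands 18 mm above its switch box (83 mm above the table) when up and 4 mm when fully down.
- drain_switch: black square switch box, 64 x 64 x 15 mm, fixed on top of the console and carrying the round red drain key. Origin: centre of its underside, on the console's top, 50 mm above the table; z up. The two switch boxes stand side by side, 110 mm apart, either way round. The console is a fixed grey box 100 x 230 x 50 mm.
- drain_key (a joint): travel of the red drain key, m: 0 = up, 0.014 = fully down. It moves straight down; the push it needs grows from about 4 N at the top to 7 N at the bottom, where it meets a hard stop. Its friction holds it where it is left. It must stay up.
- drain_key_top (a point): centre of the top face of the red drain key, which moves down with it. A cylinder 34 mm across; its top stands 18 mm above its switch box (83 mm above the table) when up and 4 mm when fully down.
- mug: bystander, loose: white mug, 80 mm across, 90 mm high, handle on its +y side. Origin: centre of its underside. To be left alone.
- tumbler: bystander, loose: green glass tumbler, 72 mm across, 95 mm high. Origin: centre of its underside. To be left alone.
- bowl: bystander, loose: blue bowl, 110 mm across, 50 mm high. Origin: centre of its underside. To be left alone.
- brush: bystander, loose: washing-up brush with a wooden handle, lying along its x axis, handle to -x. Origin: centre of its underside. To be left alone.
- bottle: bystander, loose: amber bottle, 66 mm across, 170 mm high. Origin: centre of its underside. To be left alone.
- cutlery_pot: bystander, loose: grey open pot, 100 mm across, 115 mm high. Origin: centre of its underside. To be left alone.

How it is judged (in metres and radians):
On the way, in this order (a step that is already met when the one before it is completed fails the run):
1. the blue key is pressed down and stays down (value of joint blue_key above 0.005 m), for 0.2 s.
2. the green key is pressed down and stays down (value of joint green_key above 0.005 m), for 0.2 s.
3. the yellow start key is pressed down and stays down (value of joint start_key above 0.005 m), for 0.2 s.
At the end, for the whole second after the job is handed in: The blue, green and yellow keys are each at least 5 mm down (of 14 mm); the red key is less than 3 mm down; both dosers stand level (within 0.1 rad), at rest and within 20 mm of where they stood; every bystander is within 30 mm of where it stood (value of joint each of blue_key, green_key, start_key above 0.005 m and value of joint drain_key below 0.003 m and distance of each of blue_doser, green_doser from where it was at the start of the episode below 0.02 m and distance of each of mug, tumbler, bowl, brush, bottle, cutlery_pot from where it was at the start of the episode below 0.03 m and linear speed of each of blue_doser, green_doser below 0.02 m/s and angle between each of blue_doser, green_doser's own z axis and vertical below 0.1 rad); the robot touches nothing.
It fails at once if a key is pressed (over 3 mm) before its turn: green before blue is down, or yellow before green is down ((value of joint green_key above 0.003 m and value of joint blue_key below 0.005 m) or (value of joint start_key above 0.003 m and value of joint green_key below 0.005 m)).
It fails at once if the red drain key is pressed (over 3 mm) (value of joint drain_key above 0.003 m).
It fails at once if a doser or a switch is touched with more than 30 N (contact force between any of the arm, the fingers and blue_doser above 30 N or contact force between any of the arm, the fingers and green_doser above 30 N or contact force between any of the arm, the fingers and start_switch above 30 N or contact force between any of the arm, the fingers and drain_switch above 30 N).
It fails at once if a doser is lifted, tipped or pushed more than 20 mm (distance of any of blue_doser, green_doser from where it was at the start of the episode above 0.02 m or angle between any of blue_doser, green_doser's own z axis and vertical above 0.2 rad or height (world z) of any of blue_doser, green_doser above 0.012 m).
It fails at once if a bystander is moved more than 30 mm (distance of any of mug, tumbler, bowl, brush, bottle, cutlery_pot from where it was at the start of the episode above 0.03 m).
It also fails if it takes over 51 s, if anything falls off the work surface, if the arm or the gripper's body presses on something with over 40 N, if the wrist force passes 120 N, or if a joint passes its speed limit or range.

## Working session

There is one attempt and no reset: what is moved stays moved. The work goes in short steps, Python scripts to look and compute and a tool call to move; the robot and the scene stay as the last step left them, time stands still between calls to the robot, and variables do not carry over. Pictures are saved under pics/ and viewed, at most 10 in all, crops included, and the job is handed in when it is done.

Besides the shell and the picture viewer there is one more tool, called as name(argument=value, ...), one argument or row to a line, values as JSON. move_arm: Moves the arm, as the interface text tells. Shift numbers are shares of 20 mm and turn numbers shares of 6 degrees, none past 1 either way. Its arguments: {"type":"object","properties":{"steps":{"type":"array"},"jaw":{"type":"number"}},"required":["steps"]}

```bash
mkdir -p pics; python3 - <<'E'
from cell import manip
import cv2,pickle
o=manip.get_obs();print({k:o[k] for k in('time','ee_pos','tool_rot','wrist_force','finger_gap')},manip.pinch_z)
for n in('top','side'):
    f=manip.grab_frame(n);pickle.dump(f,open(n+'.pkl','wb'));cv2.imwrite(f'pics/{n}0.png',f['color'][...,::-1])
    print(n,f['pose'].round(2).tolist(),f['mtx'].tolist(),f['D'])
E
```

```text
{'time': 0.0, 'ee_pos': array([211.57006535, 587.46261725, 230.20364587]), 'tool_rot': array([-5.40335773e-01, -3.09422127e+00,  2.89041468e-03]), 'wrist_force': array([-0.37191058, -0.56567645,  1.1041474 ]), 'finger_gap': 0.9995844303906755} 18.700000000000003
top [[0.01, 1.0, -0.1, 452.02], [-1.0, 0.01, 0.01, 16.89], [0.01, 0.1, 1.0, 1460.75], [0.0, 0.0, 0.0, 1.0]] [[431.42236105682076, 0.0, 254.2808504921809], [0.0, 431.42236105682076, 192.94337657150675], [0.0, 0.0, 1.0]] [-0.11295463  0.          0.          0.          0.        ]
side [[0.94, 0.21, -0.26, 274.3], [-0.34, 0.56, -0.76, -888.73], [-0.01, 0.8, 0.6, 802.84], [0.0, 0.0, 0.0, 1.0]] [[347.69763105854497, 0.0, 254.25342294582114], [0.0, 347.69763105854497, 191.43696228534657], [0.0, 0.0, 1.0]] [-0.06946073  0.          0.          0.          0.        ]
```

View pics/top0.png

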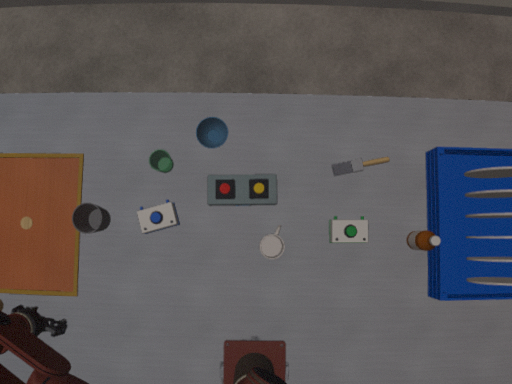

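View pics/side0.png

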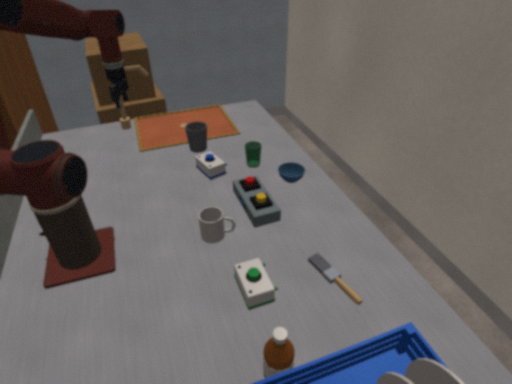

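The top view shows the blue key at about (156,218), green (351,231), yellow (259,188) and red (225,188). In the side view they are at blue (209,157), green (254,275), yellow (262,198) and red (250,182). Next I triangulate them.

```bash
cat > loc.py <<'E'
import cv2,numpy as np
SEED={'top':dict(blue=(156,218),green=(351,231),yellow=(259,188),red=(225,188)),
 'side':dict(blue=(209,157),green=(254,275),yellow=(262,198),red=(250,182))}
HUE=dict(blue=(100,130),green=(50,85),yellow=(18,35),red=(0,8))
def blob(f,n,c):
    hsv=cv2.cvtColor(f['color'],cv2.COLOR_RGB2HSV);lo,hi=HUE[c]
    m=cv2.inRange(hsv,(lo,130,60),(hi,255,255))
    if c=='red': m|=cv2.inRange(hsv,(172,130,60),(180,255,255))
    k,l,st,ce=cv2.connectedComponentsWithStats(m)
    s=np.array(SEED[n][c]);i=1+np.argmin([np.hypot(*(ce[j]-s))+(99 if st[j,4]<8 else 0) for j in range(1,k)])
    return ce[i],st[i],l==i
def ray(f,p):
    u=cv2.undistortPoints(np.array([[p]],float),f['mtx'],f['D'])[0,0]
    d=f['pose'][:3,:3]@np.array([u[0],-u[1],-1]);return f['pose'][:3,3],d
def onplane(f,p,z):
    o,d=ray(f,p);return o+d*(z-o[2])/d[2]
def tri(r1,r2):
    (a,d),(b,e)=r1,r2;s=np.linalg.lstsq(np.c_[d,-e],b-a,rcond=None)[0]
    p,q=a+d*s[0],b+e*s[1];return (p+q)/2,np.linalg.norm(p-q)
def depthpt(f,p):
    o,d=ray(f,p);z=f['z_map'][int(round(p[1])),int(round(p[0]))];return o+d*z
E
python3 - <<'E'
import pickle,numpy as np,cv2
from loc import *
F={n:pickle.load(open(n+'.pkl','rb')) for n in('top','side')}
for c,h in dict(blue=78,green=78,yellow=83,red=83).items():
    T,st,_=blob(F['top'],'top',c);S,ss,_=blob(F['side'],'side',c)
    P,e=tri(ray(F['top'],T),ray(F['side'],S))
    print(c,T.round(1),st[2:],S.round(1),ss[2:],'tri',P.round(1),round(e,1),'top',onplane(F['top'],T,h).round(1),'side',onplane(F['side'],S,h).round(1),'dep',depthpt(F['top'],T).round(1),depthpt(F['side'],S).round(1))
a=F['top']['color'][190:250,110:210];b=F['top']['color'][200:260,310:410]
cv2.imwrite('pics/crop.png',cv2.resize(np.vstack([a,b]),None,fx=5,fy=5,interpolation=cv2.INTER_CUBIC)[...,::-1])
E
```

```text
blue [155.5 217.1] [10 11 86] [209.3 157. ] [ 6  5 28] tri [505.8 326.6  71.9] 1.5 top [504.8 325.3  78. ] side [504.6 316.2  78. ] dep [504.9 325.7  76.4] [504.  312.8  80.1]
green [350.6 230.5] [10 10 81] [253.1 273.3] [11  9 81] tri [ 471.1 -305.1   70.9] 0.5 top [ 470.7 -303.4   78. ] side [ 469.4 -310.8   78. ] dep [ 470.7 -303.5   77.4] [ 468.8 -312.5   80.1]
yellow [258.4 187.8] [ 12  12 102] [260.9 197.3] [11 10 86] tri [605.8  -4.9  75.5] 2.0 top [604.   -4.6  83. ] side [603.4 -14.1  83. ] dep [603.4  -4.5  88.4] [603.1 -15.1  83.8]
red [224.3 188. ] [ 11  11 102] [249.5 180.3] [10  8 64] tri [603.1 105.5  75.6] 1.4 top [601.7 105.2  83. ] side [600.5  95.3  83. ] dep [601.8 105.3  81.4] [600.2  94.6  83.5]
```

View pics/crop.png

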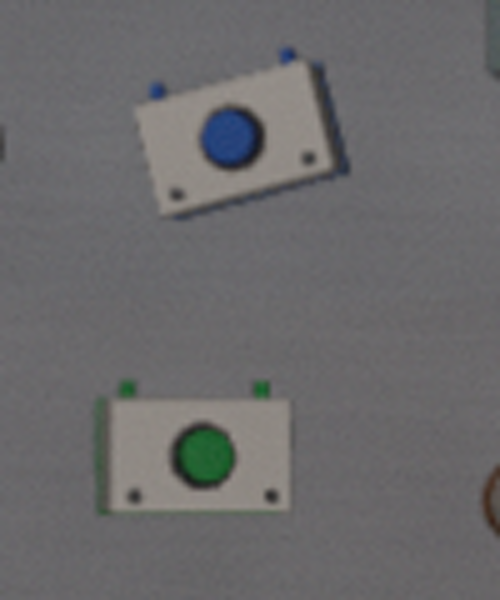

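The crop confirms that each key is centred on its doser: blue at about (232,137), green at about (205,456). The side blobs include the keys' walls, which biases them low and towards the camera. I therefore take XY from the top view, and z agrees with 78/83 mm (depth reads 76–80).

```bash
cat > go.py <<'E'
import sys,numpy as np
from cell import manip
from scipy.spatial.transform import Rotation as R
o=manip.get_obs();r=R.from_rotvec(o['tool_rot'])
t=np.array([float(a) for a in sys.argv[1:4]])
print('t',o['time'],'pos',o['ee_pos'].round(1),'F',o['wrist_force'].round(1),'units',(r.inv().apply(t-o['ee_pos'])/20).round(3),'zaxis',r.as_matrix()[:,2].round(3))
E
python3 go.py 505 325.5 130
```

```text
t 0.1 pos [211.6 587.5 230.3] F [-0.1 -1.  -0.5] units [-18.243  -7.343   5.024] zaxis [-0.001 -0.002 -1.   ]
```

move_arm(
  jaw=-1,
  steps=[
    [-0.91, -0.37, 0.2, 0, 0, 0],
    [-0.91, -0.37, 0.2, 0, 0, 0],
    [-0.91, -0.37, 0.2, 0, 0, 0],
    [-0.91, -0.37, 0.2, 0, 0, 0],
    [-0.91, -0.37, 0.2, 0, 0, 0],
    [-0.91, -0.37, 0.2, 0, 0, 0],
    [-0.91, -0.37, 0.2, 0, 0, 0],
    [-0.91, -0.37, 0.2, 0, 0, 0],
    [-0.91, -0.37, 0.2, 0, 0, 0],
    [-0.91, -0.37, 0.2, 0, 0, 0],
  ],
)

```text
time: 1.1
ee_pos: [358.3, 455.8, 190.6]
tool_rot: [-0.54, -3.094, 0.001]
wrist_force: [0.2, 0.3, -0.6]
finger_gap: 0.002
finger_force: 0.0
```

move_arm(
  steps=[
    [-0.91, -0.37, 0.3, 0, 0, 0],
    [-0.91, -0.37, 0.3, 0, 0, 0],
    [-0.91, -0.37, 0.3, 0, 0, 0],
    [-0.91, -0.37, 0.3, 0, 0, 0],
    [-0.91, -0.37, 0.3, 0, 0, 0],
    [-0.91, -0.37, 0.3, 0, 0, 0],
    [-0.91, -0.37, 0.3, 0, 0, 0],
    [-0.91, -0.37, 0.3, 0, 0, 0],
    [-0.91, -0.37, 0.3, 0, 0, 0],
    [0, 0, 0, 0, 0, 0],
  ],
)

```text
time: 2.1
ee_pos: [490.2, 336.5, 135.8]
tool_rot: [-0.544, -3.093, 0.003]
wrist_force: [0.5, -0.5, 0.0]
finger_gap: 0.003
finger_force: 0.0
```

```bash
python3 go.py 505 325.5 88
```

```text
t 2.1 pos [490.2 336.5 135.8] F [ 0.5 -0.5  0. ] units [-0.885 -0.26   2.39 ] zaxis [-0.002 -0.002 -1.   ]
```

move_arm(
  steps=[
    [-0.885, -0.26, 0, 0, 0, 0],
    [0, 0, 0.8, 0, 0, 0],
    [0, 0, 0.8, 0, 0, 0],
    [0, 0, 0.4, 0, 0, 0],
    [0, 0, 0.2, 0, 0, 0],
    [0, 0, 0.1, 0, 0, 0],
    [0, 0, 0, 0, 0, 0],
  ],
)

```text
time: 2.8
ee_pos: [504.2, 327.9, 91.2]
tool_rot: [-0.54, -3.095, 0.0]
wrist_force: [0.5, -0.0, -0.8]
finger_gap: -0.002
finger_force: 0.0
```

```bash
python3 go.py 505 325.5 68; python3 - <<'E'
from cell import manip
import cv2,numpy as np
a=manip.grab_frame('side')['color'][110:200,150:270];b=manip.grab_frame('top')['color'][175:265,100:220]
cv2.imwrite('pics/c1.png',cv2.resize(np.hstack([a,b]),None,fx=3.3,fy=3.3,interpolation=cv2.INTER_CUBIC)[...,::-1])
E
```

```text
t 2.8 pos [504.2 327.9  91.2] F [ 0.5 -0.  -0.8] units [-0.079 -0.099  1.158] zaxis [-0. -0. -1.]
```

View pics/c1.png

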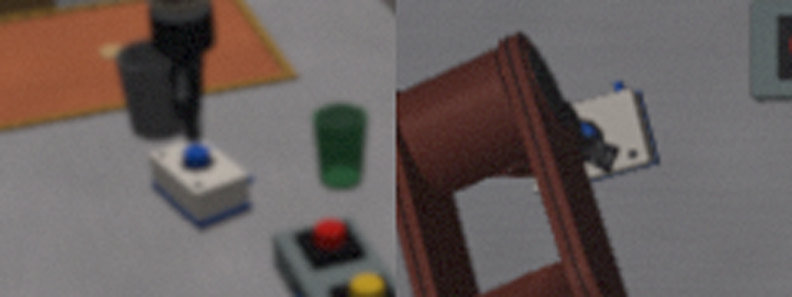

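The side crop shows the shut fingertips at (196,140), directly over the blue key at (196,155). I'll descend gently.

move_arm(
  steps=[
    [-0.08, -0.1, 0.15, 0, 0, 0],
    [0, 0, 0.15, 0, 0, 0],
    [0, 0, 0.15, 0, 0, 0],
    [0, 0, 0.1, 0, 0, 0],
    [0, 0, 0.1, 0, 0, 0],
    [0, 0, 0.1, 0, 0, 0],
    [0, 0, 0, 0, 0, 0],
  ],
)

```text
time: 3.6
ee_pos: [505.2, 325.2, 76.3]
tool_rot: [-0.54, -3.095, 0.0]
wrist_force: [-0.5, -1.0, 1.2]
finger_gap: 0.001
finger_force: 0.4
```

move_arm(
  steps=[
    [0, 0, 0.1, 0, 0, 0],
    [0, 0, 0.1, 0, 0, 0],
    [0, 0, 0.1, 0, 0, 0],
    [0, 0, 0, 0, 0, 0],
  ],
)

```text
time: 4.0
ee_pos: [505.3, 325.2, 70.2]
tool_rot: [0.54, 3.095, 0.0]
wrist_force: [-0.8, -1.0, 3.5]
finger_gap: -0.001
finger_force: 1.3
```

move_arm(
  steps=[
    [0, 0, 0.1, 0, 0, 0],
    [0, 0, 0.05, 0, 0, 0],
    [0, 0, 0, 0, 0, 0],
    [0, 0, 0, 0, 0, 0],
  ],
)

```text
time: 4.4
ee_pos: [505.3, 325.2, 67.4]
tool_rot: [0.54, 3.095, 0.0]
wrist_force: [-1.2, -1.4, 5.4]
finger_gap: -0.002
finger_force: 2.2
```

move_arm(
  steps=[
    [0, 0, -0.2, 0, 0, 0],
    [0, 0, -0.6, 0, 0, 0],
    [0, 0, -1, 0, 0, 0],
    [0, 0, -1, 0, 0, 0],
    [0, 0, -1, 0, 0, 0],
    [0, 0, -0.4, 0, 0, 0],
    [0, 0, 0, 0, 0, 0],
  ],
)

```text
time: 5.1
ee_pos: [506.4, 325.8, 153.3]
tool_rot: [0.54, 3.092, 0.003]
wrist_force: [0.1, -0.3, -0.1]
finger_gap: 0.001
finger_force: 0.0
```

```bash
python3 go.py 470.7 -303.5 140; python3 - <<'E'
from cell import manip
import cv2,numpy as np
a=manip.grab_frame('side')['color'][110:200,150:270]
import pickle
b=pickle.load(open('side.pkl','rb'))['color'][110:200,150:270]
cv2.imwrite('pics/c2.png',cv2.resize(np.hstack([a,b]),None,fx=3.3,fy=3.3,interpolation=cv2.INTER_CUBIC)[...,::-1])
E
```

```text
t 5.1 pos [506.4 325.8 153.3] F [ 0.1 -0.3 -0.1] units [ -8.983 -30.208   0.61 ] zaxis [ 0.003  0.002 -1.   ]
```

View pics/c2.png

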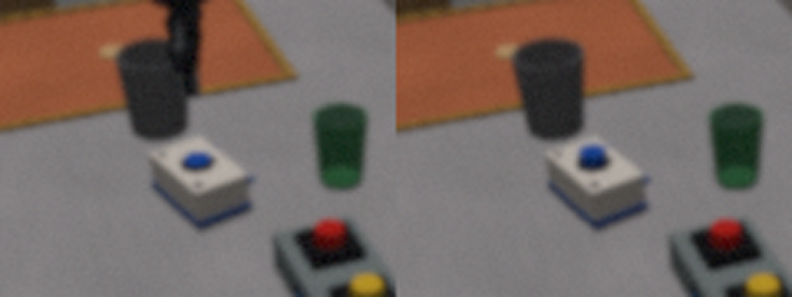

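The blue key at (198,160) now sits almost flush and the doser has not moved. On to green.

move_arm(
  steps=[
    [-0.28, -0.94, 0, 0, 0, 0],
    [-0.28, -0.94, 0, 0, 0, 0],
    [-0.28, -0.94, 0, 0, 0, 0],
    [-0.28, -0.94, 0, 0, 0, 0],
    [-0.28, -0.94, 0, 0, 0, 0],
    [-0.28, -0.94, 0, 0, 0, 0],
    [-0.28, -0.94, 0, 0, 0, 0],
    [-0.28, -0.94, 0, 0, 0, 0],
    [-0.28, -0.94, 0, 0, 0, 0],
    [-0.28, -0.94, 0, 0, 0, 0],
  ],
)

```text
time: 6.15
ee_pos: [493.1, 128.4, 149.7]
tool_rot: [-0.54, -3.092, 0.001]
wrist_force: [0.2, -0.4, 0.7]
finger_gap: 0.0
finger_force: 0.0
```

move_arm(
  steps=[
    [-0.28, -0.94, 0, 0, 0, 0],
    [-0.28, -0.94, 0, 0, 0, 0],
    [-0.28, -0.94, 0, 0, 0, 0],
    [-0.28, -0.94, 0, 0, 0, 0],
    [-0.28, -0.94, 0, 0, 0, 0],
    [-0.28, -0.94, 0, 0, 0, 0],
    [-0.28, -0.94, 0, 0, 0, 0],
    [-0.28, -0.94, 0, 0, 0, 0],
    [-0.28, -0.94, 0, 0, 0, 0],
    [-0.28, -0.94, 0, 0, 0, 0],
  ],
)

```text
time: 7.15
ee_pos: [482.1, -67.0, 149.8]
tool_rot: [-0.54, -3.092, -0.0]
wrist_force: [-0.4, -0.0, 0.5]
finger_gap: -0.003
finger_force: 0.0
```

move_arm(
  steps=[
    [-0.28, -0.94, 0, 0, 0, 0],
    [-0.28, -0.94, 0, 0, 0, 0],
    [-0.28, -0.94, 0, 0, 0, 0],
    [-0.28, -0.94, 0, 0, 0, 0],
    [-0.28, -0.94, 0, 0, 0, 0],
    [-0.28, -0.94, 0, 0, 0, 0],
    [-0.28, -0.94, 0, 0, 0, 0],
    [-0.28, -0.94, 0, 0, 0, 0],
    [0, 0, 0, 0, 0, 0],
    [0, 0, 0, 0, 0, 0],
  ],
)

```text
time: 8.15
ee_pos: [473.6, -222.7, 150.1]
tool_rot: [-0.542, -3.092, -0.002]
wrist_force: [-0.3, 0.4, 0.5]
finger_gap: 0.002
finger_force: 0.0
```

```bash
python3 go.py 470.7 -303.5 90
```

```text
t 8.15 pos [ 473.6 -222.7  150.1] F [-0.3  0.4  0.5] units [-1.245 -3.85   2.996] zaxis [-0.002  0.002 -1.   ]
```

move_arm(
  steps=[
    [-0.3, -0.96, 0.2, 0, 0, 0],
    [-0.3, -0.96, 0.4, 0, 0, 0],
    [-0.3, -0.96, 0.4, 0, 0, 0],
    [-0.3, -0.96, 0.4, 0, 0, 0],
    [0, 0, 0.8, 0, 0, 0],
    [0, 0, 0.6, 0, 0, 0],
    [0, 0, 0.2, 0, 0, 0],
    [0, 0, 0, 0, 0, 0],
    [0, 0, 0, 0, 0, 0],
  ],
)

```text
time: 9.05
ee_pos: [471.2, -303.1, 91.7]
tool_rot: [0.539, 3.095, -0.0]
wrist_force: [-0.0, -0.0, 0.3]
finger_gap: -0.001
finger_force: 0.0
```

```bash
python3 go.py 470.7 -303.5 68; python3 - <<'E'
from cell import manip
import cv2
a=manip.grab_frame('side')['color'][220:310,200:310]
cv2.imwrite('pics/c3.png',cv2.resize(a,None,fx=5,fy=5,interpolation=cv2.INTER_CUBIC)[...,::-1])
E
```

```text
t 9.05 pos [ 471.2 -303.1   91.7] F [-0.  -0.   0.3] units [ 0.02  -0.026  1.185] zaxis [ 0. -0. -1.]
```

View pics/c3.png

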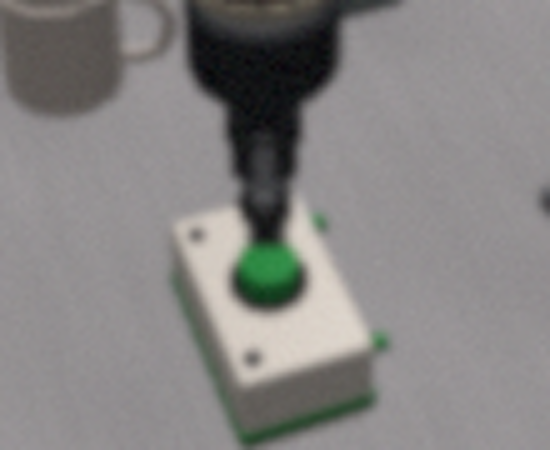

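The tip at (268,240) is centred over the green key at (268,268). I'll press it.

move_arm(
  steps=[
    [0, 0, 0.2, 0, 0, 0],
    [0, 0, 0.2, 0, 0, 0],
    [0, 0, 0.2, 0, 0, 0],
    [0, 0, 0.1, 0, 0, 0],
    [0, 0, 0.1, 0, 0, 0],
    [0, 0, 0.1, 0, 0, 0],
    [0, 0, 0.1, 0, 0, 0],
    [0, 0, 0, 0, 0, 0],
  ],
)

```text
time: 9.9
ee_pos: [470.8, -303.5, 71.1]
tool_rot: [-0.54, -3.095, -0.0]
wrist_force: [-2.1, 0.8, 1.5]
finger_gap: 0.001
finger_force: 1.1
```

move_arm(
  steps=[
    [0, 0, 0.1, 0, 0, 0],
    [0, 0, 0.1, 0, 0, 0],
    [0, 0, 0, 0, 0, 0],
    [0, 0, 0, 0, 0, 0],
  ],
)

```text
time: 10.3
ee_pos: [470.8, -303.5, 67.2]
tool_rot: [-0.54, -3.095, -0.0]
wrist_force: [-0.9, 0.9, 2.7]
finger_gap: -0.002
finger_force: 1.5
```

move_arm(
  steps=[
    [0, 0, -0.2, 0, 0, 0],
    [0, 0, -0.6, 0, 0, 0],
    [0, 0, -1, 0, 0, 0],
    [0, 0, -1, 0, 0, 0],
    [0, 0, -1, 0, 0, 0],
    [0, 0, -0.4, 0, 0, 0],
    [0, 0, 0, 0, 0, 0],
  ],
)

```text
time: 11.0
ee_pos: [471.9, -304.5, 153.4]
tool_rot: [0.54, 3.091, -0.003]
wrist_force: [-0.6, 0.0, -0.1]
finger_gap: 0.002
finger_force: 0.0
```

```bash
python3 go.py 604 -4.8 150; python3 - <<'E'
from cell import manip
import cv2
a=manip.grab_frame('side')['color'][220:310,200:310]
cv2.imwrite('pics/c4.png',cv2.resize(a,None,fx=5,fy=5,interpolation=cv2.INTER_CUBIC)[...,::-1])
E
```

```text
t 11.0 pos [ 471.9 -304.5  153.4] F [-0.6  0.  -0.1] units [-1.133 16.335  0.15 ] zaxis [ 0.003 -0.003 -1.   ]
```

View pics/c4.png

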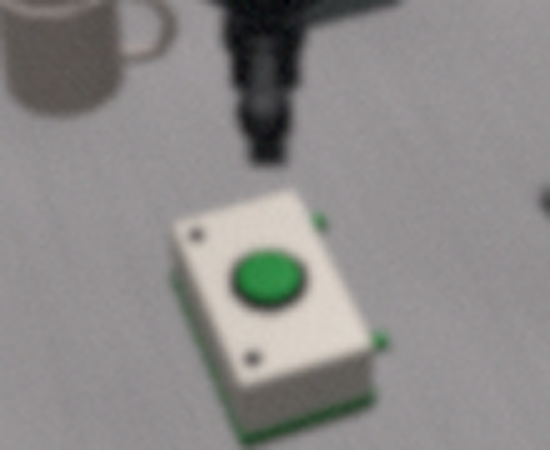

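The green key at (269,278) is clearly down and the doser has not moved. Now yellow.

move_arm(
  steps=[
    [-0.07, 0.96, 0, 0, 0, 0],
    [-0.07, 0.96, 0, 0, 0, 0],
    [-0.07, 0.96, 0, 0, 0, 0],
    [-0.07, 0.96, 0, 0, 0, 0],
    [-0.07, 0.96, 0, 0, 0, 0],
    [-0.07, 0.96, 0, 0, 0, 0],
    [-0.07, 0.96, 0, 0, 0, 0],
    [-0.07, 0.96, 0, 0, 0, 0],
    [-0.07, 0.96, 0, 0, 0, 0],
    [-0.07, 0.96, 0, 0, 0, 0],
  ],
)

```text
time: 12.05
ee_pos: [548.5, -126.6, 149.6]
tool_rot: [-0.54, -3.092, -0.001]
wrist_force: [0.2, -0.8, -0.6]
finger_gap: -0.007
finger_force: 0.0
```

move_arm(
  steps=[
    [-0.07, 0.96, 0, 0, 0, 0],
    [-0.07, 0.96, 0, 0, 0, 0],
    [-0.07, 0.96, 0, 0, 0, 0],
    [-0.07, 0.96, 0, 0, 0, 0],
    [-0.07, 0.96, 0, 0, 0, 0],
    [-0.07, 0.96, 0, 0, 0, 0],
    [0, 0, 0, 0, 0, 0],
    [0, 0, 0, 0, 0, 0],
    [0, 0, 0, 0, 0, 0],
  ],
)

```text
time: 12.95
ee_pos: [595.4, -22.8, 150.5]
tool_rot: [-0.541, -3.093, 0.001]
wrist_force: [-0.2, -0.6, 0.5]
finger_gap: -0.003
finger_force: 0.0
```

```bash
python3 go.py 604 -4.8 97
```

```text
t 12.95 pos [595.4 -22.8 150.5] F [-0.2 -0.6  0.5] units [-0.104  0.994  2.673] zaxis [-0.001 -0.    -1.   ]
```

move_arm(
  steps=[
    [-0.1, 0.99, 0, 0, 0, 0],
    [0, 0, 0.7, 0, 0, 0],
    [0, 0, 0.9, 0, 0, 0],
    [0, 0, 0.7, 0, 0, 0],
    [0, 0, 0.35, 0, 0, 0],
    [0, 0, 0, 0, 0, 0],
    [0, 0, 0, 0, 0, 0],
  ],
)

```text
time: 13.65
ee_pos: [604.8, -4.6, 98.5]
tool_rot: [0.541, 3.095, -0.0]
wrist_force: [0.3, 0.3, 0.1]
finger_gap: 0.0
finger_force: 0.0
```

```bash
python3 go.py 604 -4.8 73; python3 - <<'E'
from cell import manip
import cv2
a=manip.grab_frame('side')['color'][145:235,210:320]
cv2.imwrite('pics/c5.png',cv2.resize(a,None,fx=5,fy=5,interpolation=cv2.INTER_CUBIC)[...,::-1])
E
```

```text
t 13.65 pos [604.8  -4.6  98.5] F [0.3 0.3 0.1] units [ 0.033 -0.024  1.273] zaxis [ 0. -0. -1.]
```

View pics/c5.png

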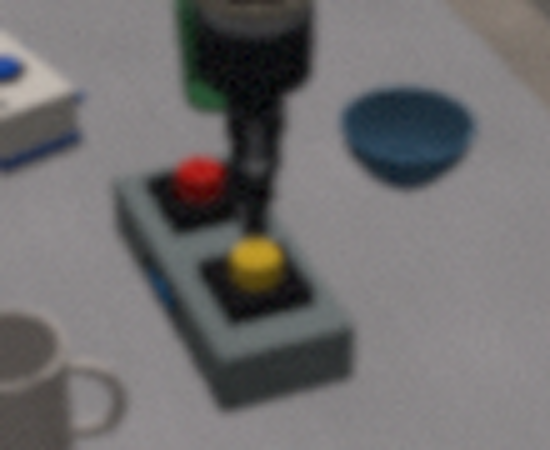

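The tip at (256,232) is over the yellow key at (257,258), well clear of the red key at (200,178). I'll press it.

move_arm(
  steps=[
    [0, 0, 0.2, 0, 0, 0],
    [0, 0, 0.2, 0, 0, 0],
    [0, 0, 0.2, 0, 0, 0],
    [0, 0, 0.1, 0, 0, 0],
    [0, 0, 0.1, 0, 0, 0],
    [0, 0, 0.1, 0, 0, 0],
    [0, 0, 0.1, 0, 0, 0],
    [0, 0, 0.1, 0, 0, 0],
    [0, 0, 0, 0, 0, 0],
  ],
)

```text
time: 14.6
ee_pos: [604.7, -4.2, 76.1]
tool_rot: [0.54, 3.095, 0.0]
wrist_force: [-0.8, 0.2, 0.3]
finger_gap: 0.004
finger_force: 0.5
```

move_arm(
  steps=[
    [0, 0, 0.1, 0, 0, 0],
    [0, 0, 0.1, 0, 0, 0],
    [0, 0, 0, 0, 0, 0],
    [0, 0, 0, 0, 0, 0],
  ],
)

```text
time: 15.0
ee_pos: [604.8, -4.2, 72.3]
tool_rot: [0.54, 3.095, 0.0]
wrist_force: [-2.8, 0.5, 3.6]
finger_gap: -0.001
finger_force: 1.6
```

move_arm(
  steps=[
    [0, 0, -0.2, 0, 0, 0],
    [0, 0, -0.6, 0, 0, 0],
    [0, 0, -1, 0, 0, 0],
    [0, 0, -1, 0, 0, 0],
    [0, 0, -1, 0, 0, 0],
    [0, 0, -0.4, 0, 0, 0],
    [0, 0, 0, 0, 0, 0],
    [0, 0, 0, 0, 0, 0],
  ],
)

```text
time: 15.8
ee_pos: [604.4, -4.2, 155.8]
tool_rot: [-0.54, -3.094, 0.0]
wrist_force: [0.3, -0.3, -0.9]
finger_gap: -0.0
finger_force: 0.0
```

```bash
python3 - <<'E'
from cell import manip
import cv2,numpy as np,pickle
s0=pickle.load(open('side.pkl','rb'))['color'];s=manip.grab_frame('side')['color']
h=lambda a:a[110:330,170:320]
cv2.imwrite('pics/c6.png',cv2.resize(np.hstack([h(s),h(s0)]),None,fx=2.6,fy=2.6,interpolation=cv2.INTER_CUBIC)[...,::-1])
print(manip.get_obs()['wrist_force'],manip.get_obs()['ee_pos'])
E
```

```text
[-0.64124391  0.17624716 -0.17973067] [603.96574221  -4.13697654 155.17759105]
```

View pics/c6.png

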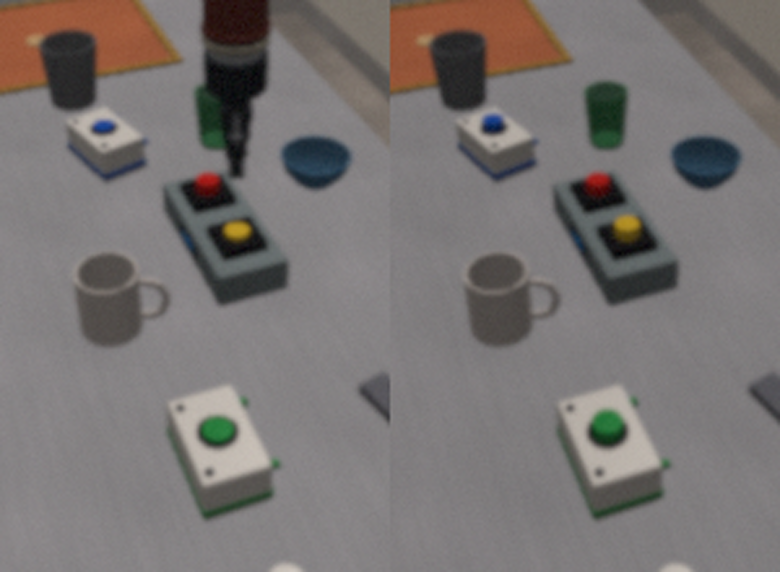

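Now (left) against the start (right): blue (103,128), yellow (237,231) and green (217,431) are all clearly lower. Red (208,185) is still up and nothing else has moved, so I'm handing in.

```bash
python3 -c "
from cell import manip
print(manip.close_job())"
```

```text
the job is handed in; nothing more can be done
None
```

I pressed the blue, green and yellow keys in that order, each about 10 mm down by the arm's reading. The last side picture shows all three still down, red up and nothing in view moved; the job is handed in with the arm clear, and no verdict came back.

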